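# Restock the sloped button-tin display and lay its retaining bar

## Task

Restock the display stand on the shop counter: set the red button tin upright on the one empty sloped ledge, centred on the white mat, lengthwise along the ledge and resting flat on it. Then lay the orange retaining bar across the front of the stand, down in both forks with its ends sticking out equally. Put both down gently rather than dropping them, and leave the yellow tin, the green tin and the jar where they are.

Things in the scene. Friction and masses are not known exactly. Their poses are not given: they have to be found in the camera images.
- red_tin: Red rectangular button tin to be put on the stand: 64 mm long (its x), 40 mm wide (its y), 40 mm high, about 160 g, lid closed, three flat buttons on top; either end may lead. Starts on the counter. Origin: centre of its underside, z up.
- bar: Orange straight bar of 310 mm (its y) by 14 mm (its x) by 20 mm high (its z), about 100 g, starts standing on its 14 mm edge on the counter and is laid in the forks the same way up; either end may be left. Origin: centre of its underside.
- stand: Fixed stand, front (-x) towards the robot. Grey base 230 (x) by 290 (y) by 12 mm. Three raised wooden ledges at y = -90, 0, +90 mm, each 30 mm wide, 130 mm long, rising at 15 degrees towards +x, middle of the top face at x = 30, z = 85 mm; two carry tins. At the front (x = -100 mm) two upright blue forks at y = -130 and +130 mm. Origin: centre of the base's underside.
- place: White mat, 72 by 30 mm and flush with the wood, on the middle of the empty ledge. Origin: middle of the ledge's top face; x runs up the slope along the ledge, y across it, z square to the sloped face (15 degrees from vertical). The tin, 40 mm wide, overhangs the 30 mm ledge by 5 mm on both sides.
- saddle (a point): Point midway between the two forks at the height of their floors (80 mm above the counter), axes as the stand's: the bar's underside centre belongs here with the bar along y. Each fork is a post 34 mm (x) by 14 mm (y) with two prongs 15 mm high that leave a slot 22 mm wide in x.
- yellow_tin: Yellow tin, same size as the red one, standing on one of the other ledges. Bystander. Origin: centre of its underside.
- green_tin: Green tin, same size as the red one, standing on one of the other ledges. Bystander. Origin: centre of its underside.
- jar: Closed glass jar with a blue cap, 52 mm across and 65 mm high, standing on the counter. Bystander. Origin: centre of its underside.
There are look-alikes about, which are no part of the job. Several things look just like the red_tin: the one meant starts nearest to the robot's base.

How it is judged (in metres and radians):
On the way, in this order (a step that is already met when the one before it is completed fails the run):
1. the red tin rests flat on the empty ledge, on the mat and lined up, let go (x of red_tin in the frame of place between -0.015 and 0.015 m and y of red_tin in the frame of place between -0.01 and 0.01 m and z of red_tin in the frame of place between -0.005 and 0.005 m and angle between the x axis of red_tin and the x axis of place, either way round below 0.17 rad and angle between the z axis of red_tin and the z axis of place, either way round below 0.1 rad and angle between red_tin's own z axis and vertical below 0.5 rad and contact force between the fingers and red_tin below 0.1 N and linear speed of red_tin below 0.02 m/s), for 0.2 s.
2. the bar lies in both forks, centred, let go (x of bar in the frame of saddle between -0.007 and 0.007 m and y of bar in the frame of saddle between -0.018 and 0.018 m and z of bar in the frame of saddle between -0.005 and 0.005 m and angle between the y axis of bar and the y axis of saddle, either way round below 0.06 rad and angle between the z axis of bar and the z axis of saddle, either way round below 0.1 rad and contact force between the fingers and bar below 0.1 N and linear speed of bar below 0.02 m/s), for 0.2 s.
At the end, for the whole second after the job is handed in: Red tin flat on the empty ledge (5 mm height, 0.10 rad), within 15 mm along and 10 mm across of the mat's middle, lined up within 0.17 rad; bar on both fork floors (5 mm height, 7 mm front to back, 0.06 rad), its middle within 18 mm of midway; both at rest (x of red_tin in the frame of place between -0.015 and 0.015 m and y of red_tin in the frame of place between -0.01 and 0.01 m and z of red_tin in the frame of place between -0.005 and 0.005 m and angle between the x axis of red_tin and the x axis of place, either way round below 0.17 rad and angle between the z axis of red_tin and the z axis of place, either way round below 0.1 rad and angle between red_tin's own z axis and vertical below 0.5 rad and x of bar in the frame of saddle between -0.007 and 0.007 m and y of bar in the frame of saddle between -0.018 and 0.018 m and z of bar in the frame of saddle between -0.005 and 0.005 m and angle between the y axis of bar and the y axis of saddle, either way round below 0.06 rad and angle between the z axis of bar and the z axis of saddle, either way round below 0.1 rad and linear speed of each of red_tin, bar below 0.02 m/s); the robot touches nothing.
It fails at once if the yellow or green tin is moved by more than 15 mm (distance of any of yellow_tin, green_tin from where it was at the start of the episode above 0.015 m).
It fails at once if the jar is moved by more than 20 mm or tipped over (distance of jar from where it was at the start of the episode above 0.02 m or angle between jar's own z axis and vertical above 0.5 rad).
It fails at once if the red tin or the bar is dropped (falls by more than about 15 mm) ((contact force between the fingers and red_tin below 0.1 N and linear speed of red_tin above 0.55 m/s) or (contact force between the fingers and bar below 0.1 N and linear speed of bar above 0.55 m/s)).
It also fails if it takes over 64 s, if anything falls off the work surface, if the arm or the gripper's body presses on something with over 40 N, if the wrist force passes 120 N, or if a joint passes its speed limit or range.

## Robot

A 7-joint arm with a two-finger parallel gripper is mounted at the origin on the work surface. World frame = base frame: x ahead of the robot, y to its left, z up, the work surface at z = 0. Lengths are in mm, angles in rad, forces in N, time in s.
With the tool pointing down it reaches from about 425 to 875 mm from the base axis. Payload 9.9 kg.
Tool frame: the origin (TCP) lies at the very end of the fingers, on their centre line; the grasp point (between the pads) lies 19 mm behind it; z points along the fingers, y is the direction in which the jaws open and shut (so a half turn about z gives the same grasp; the last joint's range is limited). The gripper opens to 85 mm and grips with 20 to 120 N. Pads are 22 mm wide; open, the fingers measure 114 mm over their backs; the gripper's body (76 mm by 85 mm) begins 54 mm behind the grasp point. The pads swing forward as they close: fully open they stand 13 mm farther back than shut.
Start: joints at [1.108, 0.576, 0.025, 1.437, -0.015, 1.129, -0.057], TCP at [249.623, -627.15, 231.289] pointing down, gripper open.
Joint ranges: [-2.76, 2.76], [-0.34, 2.15], [-1.52, 1.57], [0.19, 2.46], [-1.09, 4.23], [0.17, 1.99], [-2.82, 2.82]. Speed limits (rad/s): [2.22, 2.22, 3.01, 3.01, 3.14, 3.14, 3.14].

## Interface

Orientations are given as [roll, pitch, yaw] about the fixed x, y, z axes, in that order (R = Rz(yaw) Ry(pitch) Rx(roll)).
In Python, from rig import arm, viewer gives the robot as it stands.
- The arm moves only by the tool jog_arm, never from a script. Its argument "commands" is a list of rows, each an object of numbers: "fingers": the opening, from 0 (shut) to 1 (fully open); "dx", "dy", "dz": the shift along the tool's x, y, z in mm; "wx", "wy", "wz": the turn, a rotation vector about the tool's x, y, z in degrees. A call has 1 to 12 rows; each row is the pose to reach, as a shift and turn from the pose measured when the call began, along the tool's axes at that moment; what a row does not reach only later rows make up. A row lasts 1/8 s, in which the tool goes at most 62.5 mm and 10.7 degrees, less where a joint would pass 70% of its speed; a pose out of reach is approached as far as the arm can. A call with a gripper value outside its range is refused whole. The fingers move at their own pace and stop on an object; the grip force is fixed at half the most. Time passes only in rows, so rows that repeat a pose let the fingers close. It gives the time, the measured TCP pose, the force and the opening at its end, in the units of the state.
- arm.read_state(): the state, without advancing time (a new reading comes with each control period).
- viewer.get_image(name): name is "scene" or "top"; returns (picture, depth): 480x640x3 uint8, red, green, blue; 480x640 float32, mm along the optical axis (not along the pixel's ray), 0 where there is no reading.
- viewer.calibration(name): a dict with "fx", "fy", "cx", "cy" (pixels), "D" ([k1, k2, p1, p2, k3] as OpenCV has them; the pictures are not rectified), "world_to_cam" (4x4, takes a point from world to camera coordinates). Camera axes: x right, y up, looking along -z (the intrinsics and any distortion apply to the point x, -y, -z); pixel columns grow to the right and rows downward; lengths in mm; the calibration is good to about 2 mm. A picture is of the moment at which its call begins. calibration takes no time and is no camera call.
- arm.sign_off(): hands the job in, once; it reports no verdict.
The state is a dict: "time": time; "joint_pos": joint angles; "dq": joint speeds; "tau": joint torques, N m; "tool_pos": TCP position; "eef_rot": TCP orientation; "contact_force": force on the tool from outside, world axes, zero at the start; "moment": the same for the moment, N m; "gripper_width": finger opening in mm.
Only numpy, scipy, OpenCV 4.12 (cv2) and the standard library are available. Lean on these libraries where they do the work, as an engineer would, in place of code of your own. Each camera call takes 0.05 s, during which the arm holds its last target. There are 200 camera calls.

## Working session

There is one attempt and no reset: what is moved stays moved. The work goes in short steps, Python scripts to look and compute and a tool call to move; the robot and the scene stay as the last step left them, time stands still between calls to the robot, and variables do not carry over. Pictures are saved under pics/ and viewed, about 8 in all and at most 12, crops included, and the job is handed in when it is done.

Besides the shell and the picture viewer there is one more tool, called as name(argument=value, ...), one argument or row to a line, values as JSON. jog_arm: Moves the arm, as the interface text tells. Its arguments: {"type":"object","properties":{"commands":{"type":"array"}},"required":["commands"]}

```bash
mkdir -p pics; ls; python3 - <<'E'
from rig import arm, viewer
import cv2, numpy as np
for n in("scene","top"):
    im,d=viewer.get_image(n); cv2.imwrite(f"pics/{n}0.png",im[:,:,::-1]); np.save(f"pics/{n}0.npy",d); np.save(f"pics/{n}0im.npy",im)
    print(n,viewer.calibration(n))
print(arm.read_state())
E
```

```text
pics
scene {'fx': 465.9357378538226, 'fy': 465.9357378538226, 'cx': 321.07192428932353, 'cy': 238.29328437856853, 'D': array([-0.11379629,  0.        ,  0.        ,  0.        ,  0.        ]), 'world_to_cam': array([[ 2.74068164e-01,  9.61670038e-01,  8.79661218e-03,
        -1.08263085e+02],
       [-6.91408190e-01,  1.90671490e-01,  6.96849408e-01,
         3.70644821e+02],
       [ 6.68461934e-01, -1.97066287e-01,  7.17163525e-01,
        -1.54003389e+03],
       [ 0.00000000e+00,  0.00000000e+00,  0.00000000e+00,
         1.00000000e+00]])}
top {'fx': 509.019193120699, 'fy': 509.019193120699, 'cx': 322.7525060370371, 'cy': 235.5430910237771, 'D': array([-0.05989541,  0.        ,  0.        ,  0.        ,  0.        ]), 'world_to_cam': array([[-8.74400658e-04, -9.99999141e-01,  9.76581034e-04,
        -3.86222388e+01],
       [ 9.95296449e-01, -7.75684212e-04,  9.68729895e-02,
        -5.90669554e+02],
       [-9.68721487e-02,  1.05669344e-03,  9.95296273e-01,
        -1.04163616e+03],
       [ 0.00000000e+00,  0.00000000e+00,  0.00000000e+00,
         1.00000000e+00]])}
{'time': 0.1, 'joint_pos': array([ 1.10821651,  0.57644945,  0.02485938,  1.43779638, -0.01500514,
        1.12898922, -0.05645821]), 'dq': array([ 0.000379  , -0.00125681, -0.00154773, -0.00215579, -0.00134096,
        0.00056403,  0.00070231]), 'tau': array([ 6.59631332e-03, -7.67304182e+01,  2.25814238e+00, -2.86610144e+01,
        1.58920343e-02,  8.64324393e-03, -6.51063161e-06]), 'tool_pos': array([ 249.46572394, -626.7922082 ,  230.53794927]), 'eef_rot': array([-3.14013702e+00,  7.60054983e-05,  3.78842247e-01]), 'contact_force': array([-0.40640844,  0.38126913,  0.54044689]), 'moment': array([-0.01528209, -0.00651881, -0.00012931]), 'gripper_width': 85.35789070541641}
```

View pics/top0.png

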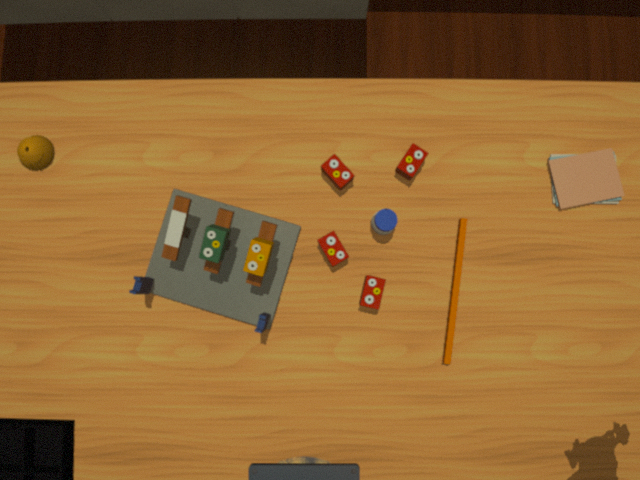

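View pics/scene0.png

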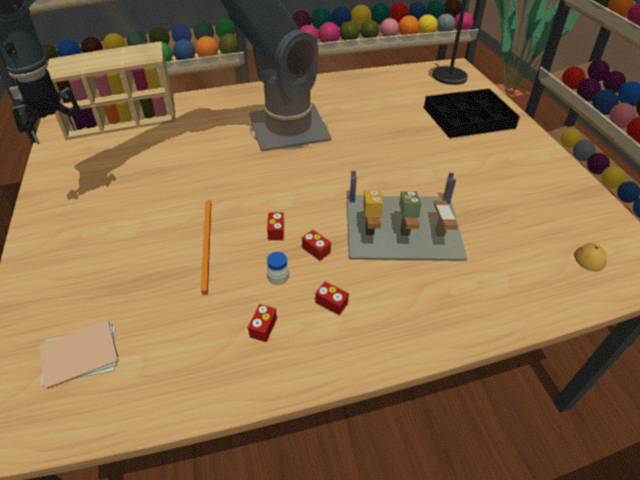

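The top view shows four red tins at (337,172), (411,162), (333,250) and (372,292). The base is at about (305,470), so the tin at (372,292) should be nearest. The empty ledge is the left one at (176,228), the bar runs (462,220)–(447,362), and the forks are at (142,285) and (263,322).

```bash
cat > h.py <<'E'
import numpy as np, cv2
from rig import arm, viewer
from scipy.spatial.transform import Rotation as R
def cloud(n, im, d):
    """world xyz (mm) of every pixel"""
    c=viewer.calibration(n); K=np.array([[c['fx'],0,c['cx']],[0,c['fy'],c['cy']],[0,0,1]])
    u,v=np.meshgrid(np.arange(640),np.arange(480))
    p=cv2.undistortPoints(np.stack([u,v],-1).reshape(-1,1,2).astype(np.float64),K,c['D']).reshape(480,640,2)
    cam=np.stack([p[...,0]*d,-p[...,1]*d,-d],-1)
    T=np.linalg.inv(c['world_to_cam'])
    P=cam@T[:3,:3].T+T[:3,3]; P[d<=0]=np.nan
    return P
def hsv(im): return cv2.cvtColor(im,cv2.COLOR_RGB2HSV)
def rect(P):
    (c,s,a)=cv2.minAreaRect(P[:,:2].astype(np.float32)); a=a if s[0]>=s[1] else a+90
    return np.round(c,1),np.round(sorted(s)[::-1],1),round((a+90)%180-90,2)
MASK=dict(red=((0,150,60),(6,255,255)),orange=((8,200,90),(16,255,255)),blue=((108,110,40),(125,255,255)),yellow=((18,180,90),(28,255,255)),green=((60,60,20),(90,255,160)))
def grab(n):
    im,d=viewer.get_image(n); return im,d,cloud(n,im,d)
E
python3 - <<'E'
from h import *
for n in("top","scene"):
    im=np.load(f"pics/{n}0im.npy");d=np.load(f"pics/{n}0.npy");P=cloud(n,im,d);H=hsv(im)
    print(n,"table z",np.nanmedian(P[300:340,500:600,2]) if n=="top" else np.nanmedian(P[380:400,200:300,2]))
    for k,(lo,hi) in MASK.items():
        m=cv2.inRange(H,lo,hi)
        q,l,s,c=cv2.connectedComponentsWithStats(m)
        for i in range(1,q):
            if s[i,4]<25: continue
            p=P[l==i]; p=p[np.isfinite(p[:,2])]
            p=p[(p[:,2]>3)&(p[:,2]<250)]
            if len(p)<20: continue
            zt=np.percentile(p[:,2],90); t=p[p[:,2]>zt-6] if k!='green' else p
            print(k,c[i].round(),s[i,4],"ztop",zt.round(1),*rect(t))
    if n=="top":
        m=(abs(P[...,2]-12)<5)&(H[...,1]<90); m[:, :120]=0;m[:,320:]=0; m[:180]=0;m[335:]=0
        m=cv2.morphologyEx(m.astype(np.uint8),cv2.MORPH_OPEN,np.ones((3,3))); print("base",m.sum(),rect(P[m>0]))
        w=(H[...,1]<60)&(H[...,2]>120)&(P[...,2]>60); w[:,:155]=0;w[:,195:]=0
        p=P[w]; print("mat",w.sum(),rect(p),p.mean(0)); A=np.c_[p[:,:2],np.ones(len(p))]; print("plane",np.linalg.lstsq(A,p[:,2],rcond=None)[0])
        f=P[(P[...,2]>70)&(P[...,2]<130)&(H[...,0]>105)&(H[...,0]<125)&(H[...,1]>110)]
        f=f[f[:,0]<600]; 
        for s in (f[f[:,1]>150+0*f[:,1]],):print("forks",len(f),f.min(0),f.max(0))
        big=cv2.resize(im[205:325,120:440],None,fx=2.5,fy=2.5,interpolation=cv2.INTER_CUBIC); cv2.imwrite("pics/crop1.png",big[:,:,::-1])
E
```

```text
top table z -0.49789466947356686
red [412. 160.] 277 ztop 42.7 [ 749.5 -228.8] [62.3 36.9] -33.85
red [337. 172.] 247 ztop 42.1 [726.2 -69.3] [61.6 39. ] 41.57
red [332. 248.] 296 ztop 42.4 [562.6 -59.2] [61.2 38.3] 30.35
red [372. 292.] 266 ztop 42.5 [ 473.  -140.5] [60.5 38.3] -13.87
orange [407. 159.] 27 ztop 41.9 [ 753.5 -218.8] [21.8 18.9] 63.47
orange [336. 174.] 27 ztop 40.8 [720.7 -67.2] [19.5 16.9] -0.27
orange [455. 288.] 815 ztop 21.8 [ 476.7 -318.8] [309.5  15.8] -8.4
orange [264. 234.] 26 ztop 98.6 [586.9  76.9] [20.1 10.2] 8.23
blue [385. 220.] 348 ztop 67.2 [ 618.9 -166.3] [42.  41.3] -0.36
yellow [ 34. 150.] 881 ztop 39.9 [778.6 597.8] [55.5 49. ] 21.33
yellow [409. 159.] 41 ztop 43.2 [ 752.4 -221.9] [13.7 13.4] -0.46
yellow [336. 174.] 40 ztop 43.2 [719.5 -67.3] [13.1 13.1] -84.02
yellow [259. 256.] 610 ztop 130.2 [548.   84.3] [46.6 39.9] -15.53
yellow [215. 244.] 43 ztop 128.8 [565.2 166. ] [14.5 11.3] 89.97
yellow [331. 251.] 37 ztop 43.1 [557.2 -56.2] [12.6 12.5] 0.05
yellow [376. 291.] 43 ztop 43.7 [ 474.6 -149.7] [13.3 13.2] 47.05
green [214. 248.] 165 ztop 128
[... 2046 characters left out ...]
 -222.5] [14.  13.9] 55.01
green [435.   8.] 243 ztop 60.8 [-855.6  958.5] [92.9 71.7] 62.25
green [507.  26.] 789 ztop 125.0 [-618.1 1220. ] [338.9  98.6] -23.08
green [539.  25.] 1193 ztop 179.9 [-516.  1336.5] [589.5 117.1] -38.58
green [380.  12.] 284 ztop 62.4 [-856.4  659.3] [89.4 75.1] 81.87
green [321.  16.] 288 ztop 61.2 [-854.5  364. ] [105.9  86.2] 88.64
green [569.  22.] 195 ztop 124.4 [-389.8 1381.8] [465.  46.] -50.03
green [225.  26.] 250 ztop 62.5 [-845.7 -100.2] [275.3  87.8] -4.75
green [203.  28.] 210 ztop 58.9 [-857.7 -201.3] [81.3 63.3] 83.76
green [139.  34.] 62 ztop 60.1 [-861.7 -486.7] [48.7 46.8] 22.57
green [167.  51.] 89 ztop 31.5 [-766.5 -374.1] [128.1  25.7] 2.23
```

View pics/crop1.png

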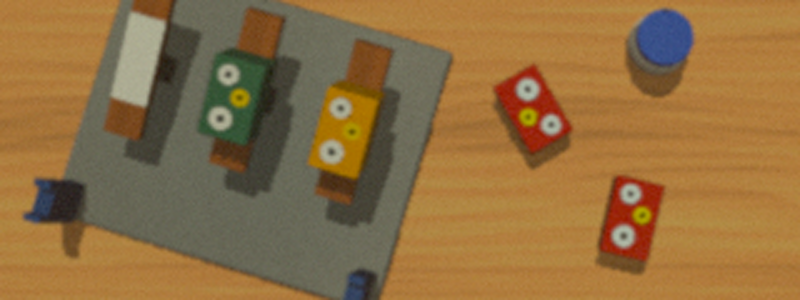

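The tins are 493 mm (372,292), 565 mm (333,250), 729 mm and 784 mm from the base. The crop confirms a red tin with three buttons at (630,222) and the jar at (662,40), so the (372,292) tin is the one meant. The stand is at (545,180) with yaw -16.7°, and its empty ledge (+90) matches the measured mat to within 1 mm. Next I'll move above the tin.

```bash
cat >> h.py <<'E'
def go(pos, rot, s=None):
    """shift and turn from the present pose to a target (world mm, Rotation)"""
    s=s or arm.read_state(); R0=R.from_euler('xyz',s['eef_rot'])
    d=R0.inv().apply(np.array(pos)-s['tool_pos']); w=np.degrees((R0.inv()*rot).as_rotvec())
    print("d",d.round(1),"w",w.round(2)); return d,w
def down(yaw): return R.from_euler('xyz',[180,0,yaw],degrees=True)
YS=-16.66
PLACE=R.from_euler('zy',[YS,-15],degrees=True)  # place axes (intrinsic below)
PLACE=R.from_euler('z',YS,degrees=True)*R.from_euler('y',-15,degrees=True)
E
python3 - <<'E'
from h import *
go([474.5,-142,110],down(166.5))
print(PLACE.as_matrix().round(3))
E
```

```text
d [ 388.4 -367.   121. ] w [-4.0000e-02 -1.0000e-01 -1.4479e+02]
[[ 0.925  0.287 -0.248]
 [-0.277  0.958  0.074]
 [ 0.259  0.     0.966]]
```

jog_arm(
  commands=[
    {"dx": 388,"dy": -367,"dz": 20,"wz": -145,"fingers": 1},
    {"dx": 388,"dy": -367,"dz": 20,"wz": -145,"fingers": 1},
    {"dx": 388,"dy": -367,"dz": 20,"wz": -145,"fingers": 1},
    {"dx": 388,"dy": -367,"dz": 20,"wz": -145,"fingers": 1},
    {"dx": 388,"dy": -367,"dz": 20,"wz": -145,"fingers": 1},
    {"dx": 388,"dy": -367,"dz": 20,"wz": -145,"fingers": 1},
    {"dx": 388,"dy": -367,"dz": 20,"wz": -145,"fingers": 1},
    {"dx": 388,"dy": -367,"dz": 20,"wz": -145,"fingers": 1},
    {"dx": 388,"dy": -367,"dz": 60,"wz": -145,"fingers": 1},
    {"dx": 388,"dy": -367,"dz": 100,"wz": -145,"fingers": 1},
    {"dx": 388,"dy": -367,"dz": 121,"wz": -145,"fingers": 1},
    {"dx": 388,"dy": -367,"dz": 121,"wz": -145,"fingers": 1},
  ],
)

```text
invalid input at $.commands[0]: expected keys fingers, dx, dy, dz, wx, wy, wz
```

```bash
python3 - <<'E'
from h import *
print(arm.read_state()['joint_pos'].round(3)); go([474.5,-142,110],down(166.5))
E
```

```text
[ 1.108  0.576  0.025  1.438 -0.015  1.129 -0.056]
d [ 388.4 -367.   121. ] w [-4.0000e-02 -1.0000e-01 -1.4479e+02]
```

jog_arm(
  commands=[
    {"dx": 388,"dy": -367,"dz": 20,"wx": 0,"wy": 0,"wz": -145,"fingers": 1},
    {"dx": 388,"dy": -367,"dz": 20,"wx": 0,"wy": 0,"wz": -145,"fingers": 1},
    {"dx": 388,"dy": -367,"dz": 20,"wx": 0,"wy": 0,"wz": -145,"fingers": 1},
    {"dx": 388,"dy": -367,"dz": 20,"wx": 0,"wy": 0,"wz": -145,"fingers": 1},
    {"dx": 388,"dy": -367,"dz": 20,"wx": 0,"wy": 0,"wz": -145,"fingers": 1},
    {"dx": 388,"dy": -367,"dz": 20,"wx": 0,"wy": 0,"wz": -145,"fingers": 1},
    {"dx": 388,"dy": -367,"dz": 20,"wx": 0,"wy": 0,"wz": -145,"fingers": 1},
    {"dx": 388,"dy": -367,"dz": 20,"wx": 0,"wy": 0,"wz": -145,"fingers": 1},
    {"dx": 388,"dy": -367,"dz": 60,"wx": 0,"wy": 0,"wz": -145,"fingers": 1},
    {"dx": 388,"dy": -367,"dz": 100,"wx": 0,"wy": 0,"wz": -145,"fingers": 1},
    {"dx": 388,"dy": -367,"dz": 121,"wx": 0,"wy": 0,"wz": -145,"fingers": 1},
    {"dx": 388,"dy": -367,"dz": 121,"wx": 0,"wy": 0,"wz": -145,"fingers": 1},
  ],
)

```text
time: 1.6
tool_pos: [472.9, -141.7, 108.2]
eef_rot: [3.141, -0.005, 2.636]
contact_force: [1.4, 1.0, -0.2]
gripper_width: 85.3
```

```bash
python3 - <<'E'
from h import *
print(arm.read_state()['joint_pos'].round(3)); go([474.5,-142,110],down(166.5))
E
```

```text
[ 0.611  0.523 -0.598  2.04   0.442  0.711  0.797]
d [-1.5  0.5 -1.8] w [  0.06  -0.26 -15.49]
```

jog_arm(
  commands=[
    {"dx": -1.5,"dy": 0.5,"dz": 0,"wx": 0,"wy": 0,"wz": -10,"fingers": 1},
    {"dx": -1.5,"dy": 0.5,"dz": 0,"wx": 0,"wy": 0,"wz": -15.5,"fingers": 1},
    {"dx": -1.5,"dy": 0.5,"dz": 35,"wx": 0,"wy": -0.3,"wz": -15.5,"fingers": 1},
    {"dx": -1.5,"dy": 0.5,"dz": 65,"wx": 0,"wy": -0.3,"wz": -15.5,"fingers": 1},
    {"dx": -1.5,"dy": 0.5,"dz": 85,"wx": 0,"wy": -0.3,"wz": -15.5,"fingers": 1},
    {"dx": -1.5,"dy": 0.5,"dz": 95,"wx": 0,"wy": -0.3,"wz": -15.5,"fingers": 1},
    {"dx": -1.5,"dy": 0.5,"dz": 102,"wx": 0,"wy": -0.3,"wz": -15.5,"fingers": 1},
    {"dx": -1.5,"dy": 0.5,"dz": 102,"wx": 0,"wy": -0.3,"wz": -15.5,"fingers": 1},
  ],
)

```text
time: 2.6
tool_pos: [474.1, -141.7, 6.2]
eef_rot: [3.141, 0.001, 2.906]
contact_force: [0.5, -0.0, 0.1]
gripper_width: 85.5
```

```bash
python3 - <<'E'
from h import *
print(arm.read_state()['joint_pos'].round(3)); go([474.5,-142,6],down(166.5))
im,d,P=grab("scene"); cv2.imwrite("pics/s1.png",cv2.resize(im[150:300,180:380],None,fx=4,fy=4)[:,:,::-1])
E
```

```text
[ 0.534  0.688 -0.507  2.122  0.698  0.499  0.83 ]
d [-0.4 -0.2  0.2] w [0.05 0.04 0.02]
```

View pics/s1.png

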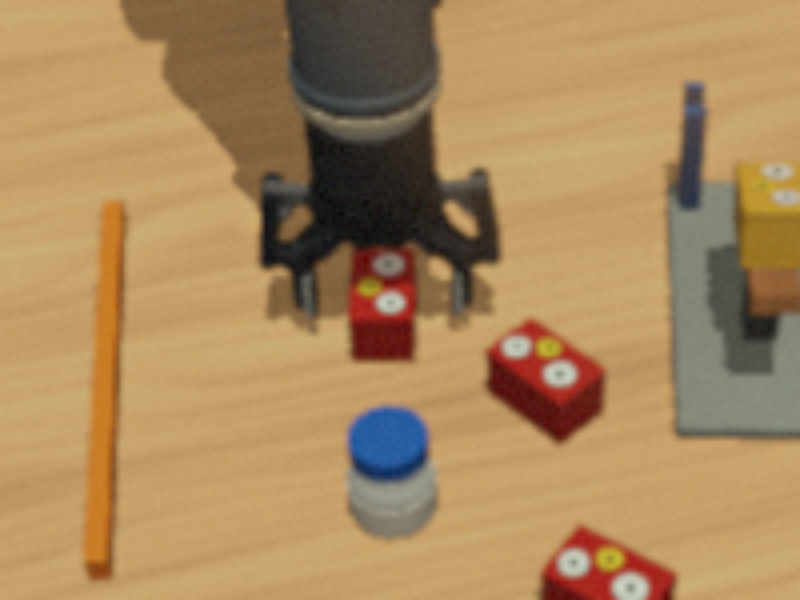

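The crop shows the fingers at (305,300) and (462,300), straddling the tin at (382,300). The tin is centred and clear of its neighbours, so I'll close and lift.

jog_arm(
  commands=[
    {"dx": 0,"dy": 0,"dz": 0,"wx": 0,"wy": 0,"wz": 0,"fingers": 0},
    {"dx": 0,"dy": 0,"dz": 0,"wx": 0,"wy": 0,"wz": 0,"fingers": 0},
    {"dx": 0,"dy": 0,"dz": 0,"wx": 0,"wy": 0,"wz": 0,"fingers": 0},
    {"dx": 0,"dy": 0,"dz": 0,"wx": 0,"wy": 0,"wz": 0,"fingers": 0},
    {"dx": 0,"dy": 0,"dz": 0,"wx": 0,"wy": 0,"wz": 0,"fingers": 0},
    {"dx": 0,"dy": 0,"dz": 0,"wx": 0,"wy": 0,"wz": 0,"fingers": 0},
    {"dx": 0,"dy": 0,"dz": 0,"wx": 0,"wy": 0,"wz": 0,"fingers": 0},
    {"dx": 0,"dy": 0,"dz": 0,"wx": 0,"wy": 0,"wz": 0,"fingers": 0},
  ],
)

```text
time: 3.65
tool_pos: [474.5, -141.9, 7.0]
eef_rot: [3.141, 0.002, 2.906]
contact_force: [-1.6, -0.5, 6.1]
gripper_width: 39.2
```

jog_arm(
  commands=[
    {"dx": 0,"dy": 0,"dz": -20,"wx": 0,"wy": 0,"wz": 0,"fingers": 0},
    {"dx": 0,"dy": 0,"dz": -60,"wx": 0,"wy": 0,"wz": 0,"fingers": 0},
    {"dx": 0,"dy": 0,"dz": -110,"wx": 0,"wy": 0,"wz": 0,"fingers": 0},
    {"dx": 0,"dy": 0,"dz": -170,"wx": 0,"wy": 0,"wz": 0,"fingers": 0},
    {"dx": 0,"dy": 0,"dz": -210,"wx": 0,"wy": 0,"wz": 0,"fingers": 0},
    {"dx": 0,"dy": 0,"dz": -210,"wx": 0,"wy": 0,"wz": 0,"fingers": 0},
  ],
)

```text
time: 4.4
tool_pos: [475.4, -142.1, 219.7]
eef_rot: [-3.141, 0.007, 2.906]
contact_force: [0.1, -0.2, -1.6]
gripper_width: 39.4
```

```bash
python3 - <<'E'
from h import *
s=arm.read_state();print(s['joint_pos'].round(3),s['tool_pos'],s['gripper_width'])
im,d,P=grab("scene"); H=hsv(im)
m=cv2.inRange(H,*MASK['red'])>0; p=P[m&(P[...,2]>100)]; p=p[(abs(p[:,:2]-s['tool_pos'][:2])<80).all(1)]; print("scene held",len(p),p.min(0),p.max(0),np.median(p,0))
# target: place + tool. tool origin 6mm above tin underside along tin z
Rt=PLACE*R.from_euler('xyz',[180,0,180],degrees=True)
print(R.from_matrix(Rt.as_matrix()).as_euler('xyz'))
pl=np.array([602.0,255.5,85]);
for h in(60,3):
    go(pl+PLACE.apply([0,0,6+h]),Rt,s)
E
```

```text
[ 0.763  0.398 -0.788  1.903  0.341  0.971  1.155] [ 475.42974698 -142.09181655  219.7473889 ] 39.383244334349236
scene held 246 [ 453.04261839 -168.23104741  215.96244296] [ 510.06116988 -125.57887454  256.37280699] [ 501.94469334 -154.20255872  248.12962329]
[3.14159265 0.26179939 2.8508208 ]
d [-12.5 417.1  71. ] w [  0.4  -14.58   3.12]
d [-26.8 416.3 126.1] w [  0.4  -14.58   3.12]
```

jog_arm(
  commands=[
    {"dx": 0,"dy": 40,"dz": 0,"wx": 0,"wy": 0,"wz": 0,"fingers": 0},
    {"dx": 0,"dy": 90,"dz": 0,"wx": 0,"wy": -2,"wz": 1,"fingers": 0},
    {"dx": 0,"dy": 145,"dz": 0,"wx": 0,"wy": -4,"wz": 2,"fingers": 0},
    {"dx": 0,"dy": 200,"dz": 0,"wx": 0,"wy": -7,"wz": 3,"fingers": 0},
    {"dx": -3,"dy": 255,"dz": 0,"wx": 0,"wy": -10,"wz": 3.1,"fingers": 0},
    {"dx": -6,"dy": 310,"dz": 10,"wx": 0,"wy": -13,"wz": 3.1,"fingers": 0},
    {"dx": -9,"dy": 360,"dz": 20,"wx": 0.4,"wy": -14.6,"wz": 3.1,"fingers": 0},
    {"dx": -12,"dy": 400,"dz": 40,"wx": 0.4,"wy": -14.6,"wz": 3.1,"fingers": 0},
    {"dx": -12.5,"dy": 417,"dz": 60,"wx": 0.4,"wy": -14.6,"wz": 3.1,"fingers": 0},
    {"dx": -12.5,"dy": 417,"dz": 71,"wx": 0.4,"wy": -14.6,"wz": 3.1,"fingers": 0},
    {"dx": -12.5,"dy": 417,"dz": 71,"wx": 0.4,"wy": -14.6,"wz": 3.1,"fingers": 0},
    {"dx": -12.5,"dy": 417,"dz": 71,"wx": 0.4,"wy": -14.6,"wz": 3.1,"fingers": 0},
  ],
)

```text
time: 5.95
tool_pos: [584.4, 258.9, 147.1]
eef_rot: [-3.141, 0.259, 2.85]
contact_force: [-0.3, -0.1, -1.4]
gripper_width: 39.0
```

```bash
cat >> h.py <<'E'
RT=PLACE*R.from_euler('xyz',[180,0,180],degrees=True)
PL=np.array([602.0,255.5,85])
def local(P,o=PL): return PLACE.inv().apply(P-o)
E
python3 - <<'E'
from h import *
s=arm.read_state();print(s['joint_pos'].round(3),s['tool_pos'],s['gripper_width'])
for h in(60,0): go(PL+PLACE.apply([0,0,6.5+h]),RT,s)
for n in("scene","top"):
    im,d,P=grab(n); H=hsv(im); m=cv2.inRange(H,*MASK['red'])>0
    cv2.imwrite(f"pics/{n}2.png",im[:,:,::-1])
    q=local(P.reshape(-1,3)).reshape(P.shape)
    k=m&(abs(q[...,0])<70)&(abs(q[...,1])<50)&(q[...,2]>30)&(q[...,2]<180)
    if k.sum(): print(n,k.sum(),np.percentile(q[k],[1,50,99],axis=0).round(1))
    w=(H[...,1]<60)&(H[...,2]>110)&(abs(q[...,2])<8)&(abs(q[...,0])<50)&(abs(q[...,1])<25)
    if w.sum(): print("mat",n,w.sum(),np.percentile(q[w],[1,50,99],axis=0).round(1))
im=cv2.imread("pics/scene2.png"); cv2.imwrite("pics/c2.png",cv2.resize(im[120:270,330:530],None,fx=4,fy=4))
E
```

```text
[-0.212  0.581 -0.607  1.821  0.762  0.834  0.035] [584.4435215  258.92209956 147.06580868] 39.03053132934724
d [-1.1  1.8 -1.9] w [-0.05 -0.14 -0.05]
d [-1.3  1.8 58.1] w [-0.05 -0.14 -0.05]
scene 297 [[-17.7 -23.1  61. ]
 [ 28.4  -4.7  84.6]
 [ 32.8  17.2 100.3]]
mat scene 159 [[-33.3 -14.7  -1.4]
 [  1.7  -0.7   2.2]
 [ 33.3  13.9   4.1]]
top 268 [[-14.8 -23.3  69.2]
 [ 22.1  -7.9  97.2]
 [ 30.5  17.6 137.4]]
mat top 197 [[-10.1 -14.   -2.8]
 [ 19.7  -5.1   1.4]
 [ 33.   15.4   5.4]]
```

View pics/c2.png

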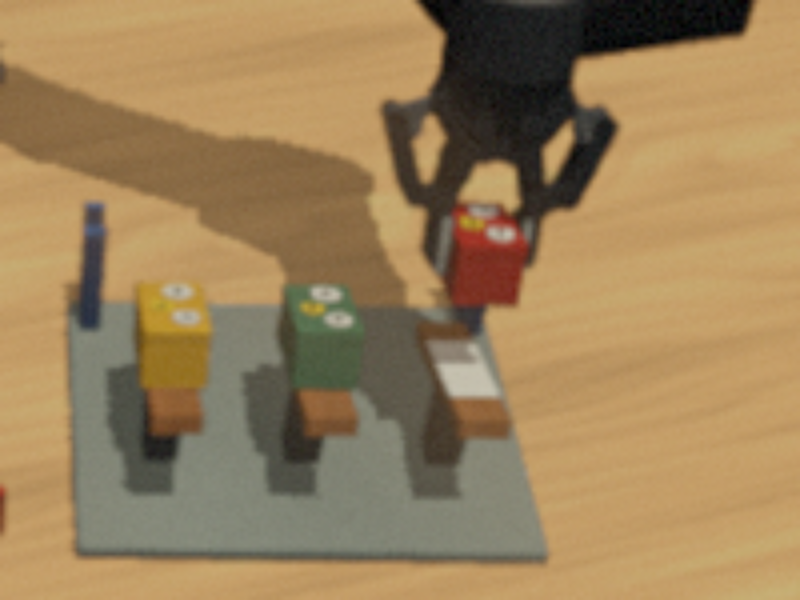

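The crop shows the tin held level with the slope above the mat, with the mat at (465,370) and the tin at (485,255). Both cameras put the tin about 3 mm low in place-y and centred lengthwise, so I'll correct that on the way down.

jog_arm(
  commands=[
    {"dx": 0,"dy": 2.7,"dz": 15,"wx": 0,"wy": 0,"wz": 0,"fingers": 0},
    {"dx": 0,"dy": 2.7,"dz": 30,"wx": 0,"wy": 0,"wz": 0,"fingers": 0},
    {"dx": 0,"dy": 2.7,"dz": 42,"wx": 0,"wy": 0,"wz": 0,"fingers": 0},
    {"dx": 0,"dy": 2.7,"dz": 50,"wx": 0,"wy": 0,"wz": 0,"fingers": 0},
    {"dx": 0,"dy": 2.7,"dz": 53,"wx": 0,"wy": 0,"wz": 0,"fingers": 0},
    {"dx": 0,"dy": 2.7,"dz": 54,"wx": 0,"wy": 0,"wz": 0,"fingers": 0},
    {"dx": 0,"dy": 2.7,"dz": 54,"wx": 0,"wy": 0,"wz": 0,"fingers": 0},
  ],
)

```text
time: 6.92
tool_pos: [598.9, 258.1, 95.7]
eef_rot: [3.141, 0.26, 2.85]
contact_force: [0.3, 0.3, -1.1]
gripper_width: 39.2
```

jog_arm(
  commands=[
    {"dx": 0,"dy": 0,"dz": 1,"wx": 0,"wy": 0,"wz": 0,"fingers": 0},
    {"dx": 0,"dy": 0,"dz": 2,"wx": 0,"wy": 0,"wz": 0,"fingers": 0},
    {"dx": 0,"dy": 0,"dz": 2,"wx": 0,"wy": 0,"wz": 0,"fingers": 0},
  ],
)

```text
time: 7.3
tool_pos: [599.3, 257.9, 93.8]
eef_rot: [3.141, 0.26, 2.85]
contact_force: [-1.3, 0.5, -2.2]
gripper_width: 39.0
```

```bash
python3 - <<'E'
from h import *
s=arm.read_state();print(s['tool_pos'],s['contact_force'],s['gripper_width'])
go(PL+PLACE.apply([0,0,6.5]),RT,s)
E
```

```text
[599.34126056 257.93376777  93.77591111] [-1.33428732  0.51443975 -2.24712656] 38.96456167987064
d [-0.9 -1.6  2.8] w [ 0.02 -0.08 -0.06]
```

jog_arm(
  commands=[
    {"dx": 0,"dy": -0.5,"dz": 1,"wx": 0,"wy": 0,"wz": 0,"fingers": 0},
    {"dx": 0,"dy": -0.5,"dz": 1.8,"wx": 0,"wy": 0,"wz": 0,"fingers": 0},
    {"dx": 0,"dy": -0.5,"dz": 1.8,"wx": 0,"wy": 0,"wz": 0,"fingers": 0},
  ],
)

```text
time: 7.68
tool_pos: [599.6, 257.2, 92.2]
eef_rot: [3.141, 0.261, 2.85]
contact_force: [-2.1, -2.3, 2.4]
gripper_width: 39.5
```

jog_arm(
  commands=[
    {"dx": 0,"dy": 0,"dz": 1,"wx": 0,"wy": 0,"wz": 0,"fingers": 0},
    {"dx": 0,"dy": 0,"dz": 1.5,"wx": 0,"wy": 0,"wz": 0,"fingers": 0},
    {"dx": 0,"dy": 0,"dz": 1.5,"wx": 0,"wy": 0,"wz": 0,"fingers": 0},
  ],
)

```text
time: 8.05
tool_pos: [599.6, 257.2, 92.1]
eef_rot: [3.141, 0.262, 2.85]
contact_force: [-8.9, -3.3, 15.4]
gripper_width: 39.3
```

That is contact, at about 17 N up. I'll relax slightly and open only partway because of the green tin.

jog_arm(
  commands=[
    {"dx": 0,"dy": 0,"dz": -0.3,"wx": 0,"wy": 0,"wz": 0,"fingers": 0},
    {"dx": 0,"dy": 0,"dz": -0.3,"wx": 0,"wy": 0,"wz": 0,"fingers": 0.55},
    {"dx": 0,"dy": 0,"dz": -0.3,"wx": 0,"wy": 0,"wz": 0,"fingers": 0.62},
    {"dx": 0,"dy": 0,"dz": -0.3,"wx": 0,"wy": 0,"wz": 0,"fingers": 0.62},
    {"dx": 0,"dy": 0,"dz": -0.3,"wx": 0,"wy": 0,"wz": 0,"fingers": 0.62},
    {"dx": 0,"dy": 0,"dz": -0.3,"wx": 0,"wy": 0,"wz": 0,"fingers": 0.62},
  ],
)

```text
time: 8.8
tool_pos: [599.5, 257.2, 92.4]
eef_rot: [3.141, 0.262, 2.85]
contact_force: [-0.5, 0.2, -0.3]
gripper_width: 53.0
```

jog_arm(
  commands=[
    {"dx": 0,"dy": 0,"dz": -15,"wx": 0,"wy": 0,"wz": 0,"fingers": 0.62},
    {"dx": 0,"dy": 0,"dz": -40,"wx": 0,"wy": 0,"wz": 0,"fingers": 0.62},
    {"dx": 0,"dy": 0,"dz": -80,"wx": 0,"wy": 0,"wz": 0,"fingers": 0.62},
    {"dx": 0,"dy": 0,"dz": -130,"wx": 0,"wy": 0,"wz": 0,"fingers": 0.62},
    {"dx": 0,"dy": 0,"dz": -150,"wx": 0,"wy": 0,"wz": 0,"fingers": 0.62},
    {"dx": 0,"dy": 0,"dz": -150,"wx": 0,"wy": 0,"wz": 0,"fingers": 0.62},
  ],
)

```text
time: 9.55
tool_pos: [562.5, 269.0, 239.3]
eef_rot: [3.139, 0.264, 2.85]
contact_force: [-0.2, -1.0, 0.3]
gripper_width: 53.0
```

```bash
python3 - <<'E'
from h import *
s=arm.read_state();print(s['joint_pos'].round(3),s['tool_pos'],s['gripper_width'])
im,d,P=grab("scene"); cv2.imwrite("pics/c3.png",cv2.resize(im[120:270,330:530],None,fx=4,fy=4)[:,:,::-1])
for n in("scene",):
    H=hsv(im); m=cv2.inRange(H,*MASK['red'])>0; q=local(P.reshape(-1,3)).reshape(P.shape)
    k=m&(abs(q[...,0])<70)&(abs(q[...,1])<40)&(q[...,2]>-10)&(q[...,2]<80)
    print(n,k.sum(),np.percentile(q[k],[1,50,99],axis=0).round(1))
    t=k&(q[...,2]>34); print("top face",rect(q[t]),np.median(q[t][:,2]))
# bar: go above
go([478.5,-319.3,200],down(-8.3),s)
E
```

```text
[-0.187  0.464 -0.679  1.745  0.633  0.989  0.138] [562.4643801  269.03540794 239.33336416] 52.982055616152145
scene 243 [[-27.1 -19.    5.7]
 [ 28.2  -3.9  31.1]
 [ 33.8  17.1  43.3]]
top face (array([-0.1, -0.8]), array([65.4, 37.4]), -0.21) 41.095892627682126
d [ -75.6 -587.8   59.6] w [ 22.59   1.44 170.17]
```

View pics/c3.png

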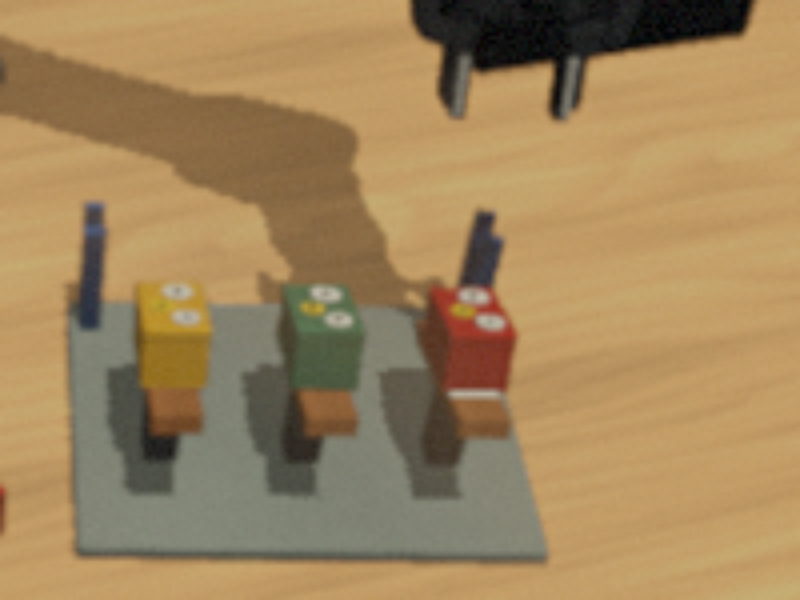

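The crop shows the red tin seated on the mat at (472,340), square with its neighbours. The measured offset is (-0.1, -0.8) mm and -0.2°. The bar is next.

jog_arm(
  commands=[
    {"dx": -75,"dy": -588,"dz": 40,"wx": 22.6,"wy": 1.4,"wz": 170,"fingers": 0.62},
    {"dx": -75,"dy": -588,"dz": 40,"wx": 22.6,"wy": 1.4,"wz": 170,"fingers": 0.62},
    {"dx": -75,"dy": -588,"dz": 40,"wx": 22.6,"wy": 1.4,"wz": 170,"fingers": 0.62},
    {"dx": -75,"dy": -588,"dz": 40,"wx": 22.6,"wy": 1.4,"wz": 170,"fingers": 0.62},
    {"dx": -75,"dy": -588,"dz": 40,"wx": 22.6,"wy": 1.4,"wz": 170,"fingers": 0.62},
    {"dx": -75,"dy": -588,"dz": 40,"wx": 22.6,"wy": 1.4,"wz": 170,"fingers": 0.62},
    {"dx": -75,"dy": -588,"dz": 40,"wx": 22.6,"wy": 1.4,"wz": 170,"fingers": 0.62},
    {"dx": -75,"dy": -588,"dz": 40,"wx": 22.6,"wy": 1.4,"wz": 170,"fingers": 0.62},
    {"dx": -75,"dy": -588,"dz": 40,"wx": 22.6,"wy": 1.4,"wz": 170,"fingers": 0.62},
    {"dx": -75,"dy": -588,"dz": 40,"wx": 22.6,"wy": 1.4,"wz": 170,"fingers": 0.62},
    {"dx": -75,"dy": -588,"dz": 40,"wx": 22.6,"wy": 1.4,"wz": 170,"fingers": 0.62},
    {"dx": -75,"dy": -588,"dz": 60,"wx": 22.6,"wy": 1.4,"wz": 170,"fingers": 0.62},
  ],
)

```text
time: 11.1
tool_pos: [476.8, -321.4, 198.0]
eef_rot: [3.055, 0.044, 0.585]
contact_force: [0.3, 0.9, -0.2]
gripper_width: 52.9
```

```bash
python3 - <<'E'
from h import *
s=arm.read_state();print(s['joint_pos'].round(3),s['tool_pos'],s['gripper_width'])
go([478.5,-319.3,100],down(-8.3),s)
im,d,P=grab("top"); H=hsv(im); m=cv2.inRange(H,*MASK['orange'])>0
p=P[m&(P[...,2]>14)&(P[...,2]<28)&(P[...,1]<-250)&(P[...,1]>-420)]; print("bar top",len(p),rect(p))
E
```

```text
[ 0.517  0.429 -0.082  1.811  0.154  0.857 -0.639] [ 476.82260309 -321.42392236  198.02806495] 52.94636237308408
d [ 6.8 -9.3 97.4] w [ 5.66  0.57 41.89]
bar top 744 (array([ 476.4, -319.2]), array([309.5,  15.6]), -8.35)
```

jog_arm(
  commands=[
    {"dx": 6.8,"dy": -9.3,"dz": 20,"wx": 5.7,"wy": 0.6,"wz": 41.9,"fingers": 0.62},
    {"dx": 6.8,"dy": -9.3,"dz": 40,"wx": 5.7,"wy": 0.6,"wz": 41.9,"fingers": 0.62},
    {"dx": 6.8,"dy": -9.3,"dz": 60,"wx": 5.7,"wy": 0.6,"wz": 41.9,"fingers": 0.62},
    {"dx": 6.8,"dy": -9.3,"dz": 80,"wx": 5.7,"wy": 0.6,"wz": 41.9,"fingers": 0.62},
    {"dx": 6.8,"dy": -9.3,"dz": 97,"wx": 5.7,"wy": 0.6,"wz": 41.9,"fingers": 0.62},
    {"dx": 6.8,"dy": -9.3,"dz": 97,"wx": 5.7,"wy": 0.6,"wz": 41.9,"fingers": 0.62},
  ],
)

```text
time: 11.9
tool_pos: [476.9, -317.7, 95.6]
eef_rot: [-3.138, 0.006, -0.148]
contact_force: [-0.3, 0.4, 0.7]
gripper_width: 52.8
```

```bash
python3 - <<'E'
from h import *
s=arm.read_state();print(s['joint_pos'].round(3),s['tool_pos'],s['gripper_width'])
go([478.5,-319.3,3],down(-8.3),s)
E
```

```text
[ 0.467  0.584  0.061  1.865 -0.054  0.701 -1.159] [ 476.88276802 -317.72742167   95.59873941] 52.800259096651175
d [ 2.4  1.7 92.6] w [-0.23  0.36 -0.18]
```

jog_arm(
  commands=[
    {"dx": 2.4,"dy": 1.7,"dz": 30,"wx": -0.2,"wy": 0.3,"wz": -0.2,"fingers": 0.62},
    {"dx": 2.4,"dy": 1.7,"dz": 60,"wx": -0.2,"wy": 0.3,"wz": -0.2,"fingers": 0.62},
    {"dx": 2.4,"dy": 1.7,"dz": 78,"wx": -0.2,"wy": 0.3,"wz": -0.2,"fingers": 0.62},
    {"dx": 2.4,"dy": 1.7,"dz": 87,"wx": -0.2,"wy": 0.3,"wz": -0.2,"fingers": 0.62},
    {"dx": 2.4,"dy": 1.7,"dz": 91,"wx": -0.2,"wy": 0.3,"wz": -0.2,"fingers": 0.62},
    {"dx": 2.4,"dy": 1.7,"dz": 91,"wx": -0.2,"wy": 0.3,"wz": -0.2,"fingers": 0.62},
  ],
)

```text
time: 12.65
tool_pos: [478.8, -319.4, 5.1]
eef_rot: [-3.141, 0.001, -0.144]
contact_force: [-0.5, -0.2, 0.4]
gripper_width: 53.1
```

```bash
python3 - <<'E'
from h import *
s=arm.read_state();print(s['tool_pos'],s['contact_force'],s['gripper_width'])
go([478.5,-319.3,3],down(-8.3),s)
im,d,P=grab("scene"); cv2.imwrite("pics/c4.png",cv2.resize(im[150:310,130:290],None,fx=3.7,fy=3.7)[:,:,::-1])
E
```

```text
[ 478.7624433  -319.37532244    5.05968251] [-0.5449006  -0.19172381  0.40078682] 53.06864167177828
d [-0.3 -0.   2.1] w [-0.01  0.03  0.07]
```

View pics/c4.png

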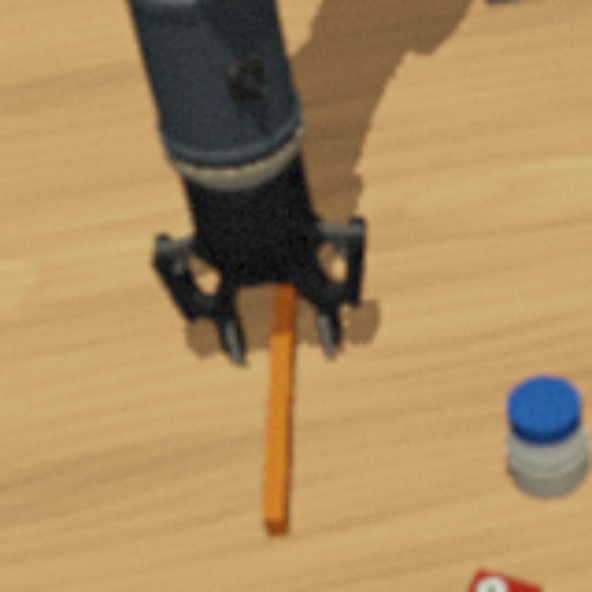

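The bar at (282,345) lies between the fingertips at (235,350) and (330,345), centred. I'll go down 2 mm and close, then lift.

jog_arm(
  commands=[
    {"dx": 0,"dy": 0,"dz": 2,"wx": 0,"wy": 0,"wz": 0,"fingers": 0.4},
    {"dx": 0,"dy": 0,"dz": 2,"wx": 0,"wy": 0,"wz": 0,"fingers": 0},
    {"dx": 0,"dy": 0,"dz": 2,"wx": 0,"wy": 0,"wz": 0,"fingers": 0},
    {"dx": 0,"dy": 0,"dz": 2,"wx": 0,"wy": 0,"wz": 0,"fingers": 0},
    {"dx": 0,"dy": 0,"dz": 2,"wx": 0,"wy": 0,"wz": 0,"fingers": 0},
    {"dx": 0,"dy": 0,"dz": 2,"wx": 0,"wy": 0,"wz": 0,"fingers": 0},
    {"dx": 0,"dy": 0,"dz": 2,"wx": 0,"wy": 0,"wz": 0,"fingers": 0},
    {"dx": 0,"dy": 0,"dz": 2,"wx": 0,"wy": 0,"wz": 0,"fingers": 0},
  ],
)

```text
time: 13.7
tool_pos: [479.0, -319.6, 3.7]
eef_rot: [3.141, -0.0, -0.144]
contact_force: [-1.0, 0.5, 7.0]
gripper_width: 13.0
```

jog_arm(
  commands=[
    {"dx": 0,"dy": 0,"dz": -15,"wx": 0,"wy": 0,"wz": 0,"fingers": 0},
    {"dx": 0,"dy": 0,"dz": -50,"wx": 0,"wy": 0,"wz": 0,"fingers": 0},
    {"dx": 0,"dy": 0,"dz": -100,"wx": 0,"wy": 0,"wz": 0,"fingers": 0},
    {"dx": 0,"dy": 0,"dz": -155,"wx": 0,"wy": 0,"wz": 0,"fingers": 0},
    {"dx": 0,"dy": 0,"dz": -200,"wx": 0,"wy": 0,"wz": 0,"fingers": 0},
    {"dx": 0,"dy": 0,"dz": -200,"wx": 0,"wy": 0,"wz": 0,"fingers": 0},
  ],
)

```text
time: 14.45
tool_pos: [480.4, -320.7, 208.2]
eef_rot: [3.139, -0.007, -0.144]
contact_force: [0.2, 0.5, -1.4]
gripper_width: 12.5
```

```bash
python3 - <<'E'
from h import *
s=arm.read_state();print(s['joint_pos'].round(3),s['tool_pos'],s['contact_force'],s['gripper_width'])
go([451.9,206.8,150],down(73.34),s)
E
```

```text
[ 0.454  0.449  0.08   1.744 -0.043  0.943 -1.164] [ 480.42676587 -320.68125142  208.20405363] [ 0.1756675   0.46223933 -1.43802066] 12.539624506598555
d [-104.4 -518.1   56. ] w [  0.43  -0.23 -81.6 ]
```

jog_arm(
  commands=[
    {"dx": -4,"dy": -20,"dz": 0,"wx": 0,"wy": 0,"wz": -3,"fingers": 0},
    {"dx": -12,"dy": -60,"dz": 0,"wx": 0,"wy": 0,"wz": -9,"fingers": 0},
    {"dx": -22,"dy": -110,"dz": 0,"wx": 0,"wy": 0,"wz": -17,"fingers": 0},
    {"dx": -33,"dy": -163,"dz": 0,"wx": 0,"wy": 0,"wz": -25,"fingers": 0},
    {"dx": -44,"dy": -217,"dz": 0,"wx": 0,"wy": 0,"wz": -34,"fingers": 0},
    {"dx": -55,"dy": -272,"dz": 0,"wx": 0,"wy": 0,"wz": -43,"fingers": 0},
    {"dx": -66,"dy": -326,"dz": 0,"wx": 0,"wy": 0,"wz": -52,"fingers": 0},
    {"dx": -77,"dy": -380,"dz": 0,"wx": 0,"wy": 0,"wz": -60,"fingers": 0},
    {"dx": -87,"dy": -430,"dz": 0,"wx": 0,"wy": 0,"wz": -68,"fingers": 0},
    {"dx": -95,"dy": -475,"dz": 10,"wx": 0,"wy": 0,"wz": -75,"fingers": 0},
    {"dx": -101,"dy": -505,"dz": 25,"wx": 0.4,"wy": -0.2,"wz": -80,"fingers": 0},
    {"dx": -104,"dy": -518,"dz": 45,"wx": 0.4,"wy": -0.2,"wz": -81.6,"fingers": 0},
  ],
)

```text
time: 15.95
tool_pos: [450.3, 209.4, 159.9]
eef_rot: [-3.141, -0.0, 1.287]
contact_force: [-0.2, 0.1, -0.7]
gripper_width: 12.6
```

jog_arm(
  commands=[
    {"dx": 0,"dy": 0,"dz": 5,"wx": 0,"wy": 0,"wz": 0,"fingers": 0},
    {"dx": 0,"dy": 0,"dz": 5,"wx": 0,"wy": 0,"wz": 0,"fingers": 0},
  ],
)

```text
time: 16.2
tool_pos: [449.3, 208.9, 154.5]
eef_rot: [-3.139, 0.001, 1.288]
contact_force: [0.6, -0.0, -1.1]
gripper_width: 12.6
```

```bash
cat >> h.py <<'E'
ZR=R.from_euler('z',YS,degrees=True); ST=np.array([545.2,179.6,0])
def barforks():
    """bar and forks in stand axes, from both cameras (raw camera world)"""
    for n in("scene","top"):
        im,d,P=grab(n); H=hsv(im); q=ZR.inv().apply(P.reshape(-1,3)-ST).reshape(P.shape)
        o=(cv2.inRange(H,(5,150,60),(17,255,255))>0)&(abs(q[...,0]+100)<60)&(abs(q[...,1])<200)&(q[...,2]>60)
        p=q[o]; zt=np.percentile(p[:,2],90); t=p[p[:,2]>zt-8]
        print(n,"bar",len(p),"ztop",zt.round(1),rect(t),"ends y",np.percentile(p[:,1],[.5,99.5]).round(1))
        for sg in(1,-1):
            e=t[(t[:,1]*sg>90)]
            if len(e): print("   end",sg,"x",np.percentile(e[:,0],[3,50,97]).round(1),"z med",np.median(e[:,2]).round(1))
            f=(cv2.inRange(H,(105,90,30),(128,255,255))>0)&(abs(q[...,1]-130*sg)<30)&(abs(q[...,0]+100)<40)&(q[...,2]>20)&(q[...,2]<125)
            if f.sum()>5: print("   fork",sg,f.sum(),np.percentile(q[f],[2,98],axis=0).round(1).tolist())
        cv2.imwrite(f"pics/bf_{n}_{int(arm.read_state()['time']*100)}.png",im[:,:,::-1])
E
python3 - <<'E'
from h import *
s=arm.read_state();print(s['joint_pos'].round(3),s['tool_pos'],s['gripper_width'])
go([451.9,206.8,150],down(73.34),s)
print("tcp in stand",ZR.inv().apply(s['tool_pos']-ST).round(1))
barforks()
E
f=$(ls pics/bf_scene*|tail -1); python3 -c "
import cv2;im=cv2.imread('$f');cv2.imwrite('pics/c5.png',cv2.resize(im[100:250,310:510],None,fx=4,fy=4))"
```

```text
[-0.253  0.423 -0.386  1.992  0.222  0.769 -1.051] [449.27096061 208.90087605 154.49832879] 12.575699752870552
d [-1.3  3.1  4.5] w [-0.13  0.07  0.47]
tcp in stand [-100.3    0.6  154.5]
scene bar 1003 ztop 172.6 (array([-83.1,  -2.6]), array([308.7,  50.6]), -88.64) ends y [-156.9  149.5]
   end 1 x [-106.1  -96.3  -91.8] z med 170.7
   end -1 x [-103.6  -94.8  -90.1] z med 171.3
top bar 730 ztop 486.3 (array([-97.3, -67.9]), array([251.9,  80.9]), 79.66) ends y [-180.3   37.2]
   end -1 x [-159.  -138.6 -103.5] z med 663.4
   fork -1 28 [[-96.9, -135.5, 76.9], [-83.3, -125.3, 97.2]]
```

View pics/c5.png

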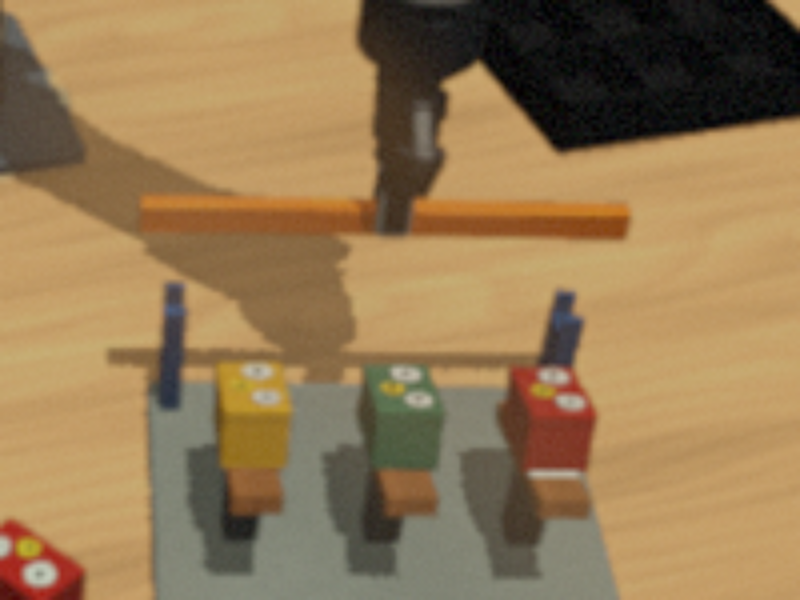

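The bar is held level over the forks, which are at (172,300) and (565,300), with its ends at (140,215) and (628,220). Before lowering, I'll measure the fork-to-bar offset within the same camera.

```bash
python3 - <<'E'
from h import *
import glob
f=sorted(glob.glob("pics/bf_scene*"))[-1]
for n,im,d in (("top0",np.load("pics/top0im.npy"),np.load("pics/top0.npy")),("scene0",np.load("pics/scene0im.npy"),np.load("pics/scene0.npy"))):
    P=cloud(n[:-1],im,d); q=ZR.inv().apply(P.reshape(-1,3)-ST).reshape(P.shape)
    for sg in(1,-1):
        k=(abs(q[...,1]-130*sg)<25)&(abs(q[...,0]+98)<40)&(q[...,2]>25)&(q[...,2]<115)
        p=q[k]; t=p[p[:,2]>70]; 
        print(n,sg,len(p),"x,y,z pct",np.percentile(p,[3,97],axis=0).round(1).tolist(),"top n",len(t),np.percentile(t,[4,50,96],axis=0).round(1).tolist())
    if n=="scene0":
        # base plate edges and base rect in scene camera
        H=hsv(im); m=(abs(P[...,2]-12)<6)&(H[...,1]<90)&(abs(q[...,0])<130)&(abs(q[...,1])<160)
        m=cv2.morphologyEx(m.astype(np.uint8),cv2.MORPH_OPEN,np.ones((3,3))); print("base scene",m.sum(),rect(P[m>0]),rect(q[m>0]))
E
```

```text
top0 1 301 x,y,z pct [[-116.5, 120.9, 27.6], [-83.4, 134.7, 95.8]] top n 168 [[-115.6, 121.5, 73.1], [-100.3, 127.0, 80.5], [-83.6, 135.4, 96.0]]
top0 -1 187 x,y,z pct [[-116.2, -136.7, 33.2], [-83.0, -123.1, 97.1]] top n 144 [[-115.8, -136.5, 75.1], [-100.3, -130.2, 81.7], [-83.1, -123.1, 97.0]]
scene0 1 225 x,y,z pct [[-115.3, 119.8, 28.1], [-81.0, 134.1, 96.3]] top n 103 [[-115.1, 120.3, 71.4], [-88.3, 125.9, 83.7], [-81.3, 134.1, 96.7]]
scene0 -1 158 x,y,z pct [[-113.6, -137.9, 28.8], [-79.9, -124.2, 96.1]] top n 81 [[-113.8, -139.3, 73.2], [-95.6, -132.8, 85.4], [-80.4, -126.7, 96.5]]
base scene 5009 (array([548. , 178.1]), array([289.1, 232.7]), 73.29) (array([ 3.1, -0.6]), array([289.1, 232.7]), 89.95)
```

Within the scene camera, the forks centre at x -97.5 and y -2, and the bar at x -97.9 and y -3.7, so it is almost aligned. I'll lower it with tiny corrections and stop just above the prong tops first.

jog_arm(
  commands=[
    {"dx": 1,"dy": 0.5,"dz": 12,"wx": -0.1,"wy": 0,"wz": 0.3,"fingers": 0},
    {"dx": 1,"dy": 0.5,"dz": 25,"wx": -0.1,"wy": 0,"wz": 0.3,"fingers": 0},
    {"dx": 1,"dy": 0.5,"dz": 38,"wx": -0.1,"wy": 0,"wz": 0.3,"fingers": 0},
    {"dx": 1,"dy": 0.5,"dz": 46,"wx": -0.1,"wy": 0,"wz": 0.3,"fingers": 0},
    {"dx": 1,"dy": 0.5,"dz": 48,"wx": -0.1,"wy": 0,"wz": 0.3,"fingers": 0},
    {"dx": 1,"dy": 0.5,"dz": 48,"wx": -0.1,"wy": 0,"wz": 0.3,"fingers": 0},
    {"dx": 1,"dy": 0.5,"dz": 48,"wx": -0.1,"wy": 0,"wz": 0.3,"fingers": 0},
  ],
)

```text
time: 17.18
tool_pos: [451.3, 209.7, 107.7]
eef_rot: [3.14, -0.001, 1.281]
contact_force: [0.0, 0.1, -1.9]
gripper_width: 12.6
```

```bash
python3 - <<'E'
from h import *
s=arm.read_state(); print("tcp in stand",ZR.inv().apply(s['tool_pos']-ST).round(1),s['contact_force'].round(1)); go([449.7,208.3,84],down(73.34),s)
for n in("scene","top"):
    im,d,P=grab(n);H=hsv(im); q=ZR.inv().apply(P.reshape(-1,3)-ST).reshape(P.shape)
    if n=="scene": cv2.imwrite("pics/c6.png",cv2.resize(im[130:230,330:480],None,fx=5,fy=5,interpolation=cv2.INTER_CUBIC)[:,:,::-1])
    o=(cv2.inRange(H,(5,150,60),(17,255,255))>0)&(abs(q[...,0]+98)<25)&(abs(q[...,1])<170)&(q[...,2]>80)&(q[...,2]<150)
    p=q[o]; print(n,"bar",len(p),"y",np.percentile(p[:,1],[.5,99.5]).round(1),"z",np.percentile(p[:,2],[3,97]).round(1))
    for sg in(1,-1):
        e=p[(p[:,1]*sg>90)]
        if len(e)>9: print("  end",sg,"x",np.percentile(e[:,0],[3,50,97]).round(1),"z",np.percentile(e[:,2],[3,50,97]).round(1))
E
```

```text
tcp in stand [-98.6   1.9 107.7] [ 0.   0.1 -1.9]
d [-1.8 -1.2 23.7] w [ 0.1  -0.03  0.07]
scene bar 955 y [-154.7  150.6] z [106.7 126.8]
  end 1 x [-104.5  -92.8  -88.6] z [107.5 121.1 126.3]
  end -1 x [-105.2  -92.9  -88.9] z [107.6 121.  126.8]
top bar 560 y [-154.1   -7.9] z [110.2 126.6]
  end -1 x [-105.7  -99.5  -92. ] z [107.1 123.  126.6]
```

View pics/c6.png

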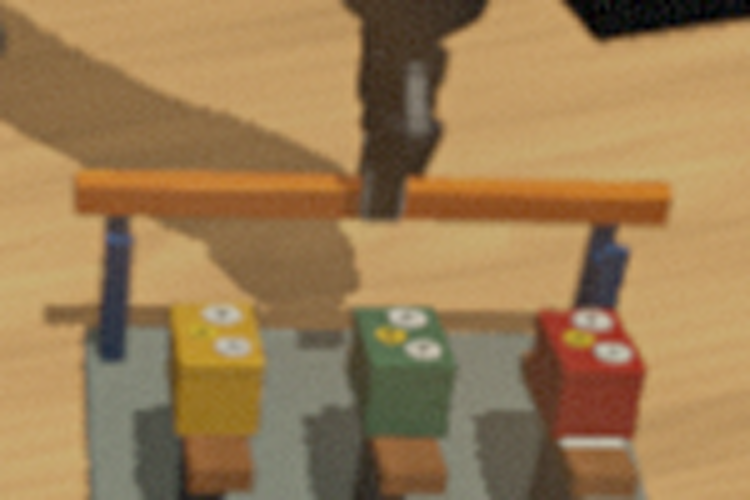

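The crop shows the bar just above both forks, at (118,230) and (603,235). The two cameras agree that it needs about -0.7 mm in x. I'll lower it into the slots.

jog_arm(
  commands=[
    {"dx": 0,"dy": -0.7,"dz": 2,"wx": 0,"wy": 0,"wz": 0,"fingers": 0},
    {"dx": 0,"dy": -0.7,"dz": 6,"wx": 0,"wy": 0,"wz": 0,"fingers": 0},
    {"dx": 0,"dy": -0.7,"dz": 10,"wx": 0,"wy": 0,"wz": 0,"fingers": 0},
    {"dx": 0,"dy": -0.7,"dz": 14,"wx": 0,"wy": 0,"wz": 0,"fingers": 0},
    {"dx": 0,"dy": -0.7,"dz": 18,"wx": 0,"wy": 0,"wz": 0,"fingers": 0},
    {"dx": 0,"dy": -0.7,"dz": 21,"wx": 0,"wy": 0,"wz": 0,"fingers": 0},
    {"dx": 0,"dy": -0.7,"dz": 22,"wx": 0,"wy": 0,"wz": 0,"fingers": 0},
    {"dx": 0,"dy": -0.7,"dz": 22,"wx": 0,"wy": 0,"wz": 0,"fingers": 0},
  ],
)

```text
time: 18.27
tool_pos: [450.7, 209.8, 85.7]
eef_rot: [3.14, -0.0, 1.281]
contact_force: [-0.2, -0.3, -0.8]
gripper_width: 12.4
```

jog_arm(
  commands=[
    {"dx": 0,"dy": 0,"dz": 1,"wx": 0,"wy": 0,"wz": 0,"fingers": 0},
    {"dx": 0,"dy": 0,"dz": 1.5,"wx": 0,"wy": 0,"wz": 0,"fingers": 0},
    {"dx": 0,"dy": 0,"dz": 1.5,"wx": 0,"wy": 0,"wz": 0,"fingers": 0},
  ],
)

```text
time: 18.65
tool_pos: [450.6, 209.8, 84.1]
eef_rot: [3.14, -0.0, 1.281]
contact_force: [-0.1, 0.6, -0.7]
gripper_width: 12.5
```

jog_arm(
  commands=[
    {"dx": 0,"dy": 0,"dz": 1,"wx": 0,"wy": 0,"wz": 0,"fingers": 0},
    {"dx": 0,"dy": 0,"dz": 1.5,"wx": 0,"wy": 0,"wz": 0,"fingers": 0},
    {"dx": 0,"dy": 0,"dz": 1.5,"wx": 0,"wy": 0,"wz": 0,"fingers": 0},
  ],
)

```text
time: 19.02
tool_pos: [450.7, 209.9, 83.6]
eef_rot: [3.139, -0.001, 1.281]
contact_force: [-3.8, -2.1, 14.5]
gripper_width: 12.3
```

jog_arm(
  commands=[
    {"dx": 0,"dy": 0,"dz": 0.7,"wx": 0,"wy": 0,"wz": 0,"fingers": 0},
    {"dx": 0,"dy": 0,"dz": 0.7,"wx": 0,"wy": 0,"wz": 0,"fingers": 0},
  ],
)

```text
time: 19.27
tool_pos: [450.7, 209.9, 83.6]
eef_rot: [3.138, -0.001, 1.281]
contact_force: [-3.2, -2.0, 11.3]
gripper_width: 12.6
```

Contact at TCP 83.6 mm with the 3.7 mm offset puts the underside at about 80 mm. I'll release and retreat.

jog_arm(
  commands=[
    {"dx": 0,"dy": 0,"dz": 0,"wx": 0,"wy": 0,"wz": 0,"fingers": 0.25},
    {"dx": 0,"dy": 0,"dz": 0,"wx": 0,"wy": 0,"wz": 0,"fingers": 0.45},
    {"dx": 0,"dy": 0,"dz": 0,"wx": 0,"wy": 0,"wz": 0,"fingers": 0.45},
    {"dx": 0,"dy": 0,"dz": 0,"wx": 0,"wy": 0,"wz": 0,"fingers": 0.45},
    {"dx": 0,"dy": 0,"dz": 0,"wx": 0,"wy": 0,"wz": 0,"fingers": 0.45},
  ],
)

```text
time: 19.9
tool_pos: [450.7, 209.8, 83.6]
eef_rot: [3.138, -0.001, 1.281]
contact_force: [-0.2, 0.0, 0.3]
gripper_width: 38.4
```

jog_arm(
  commands=[
    {"dx": 0,"dy": 0,"dz": -15,"wx": 0,"wy": 0,"wz": 0,"fingers": 0.45},
    {"dx": 0,"dy": 0,"dz": -40,"wx": 0,"wy": 0,"wz": 0,"fingers": 0.45},
    {"dx": 0,"dy": 0,"dz": -80,"wx": 0,"wy": 0,"wz": 0,"fingers": 0.45},
    {"dx": 0,"dy": 0,"dz": -130,"wx": 0,"wy": 0,"wz": 0,"fingers": 0.45},
    {"dx": -50,"dy": 0,"dz": -150,"wx": 0,"wy": 0,"wz": 0,"fingers": 0.45},
    {"dx": -110,"dy": 0,"dz": -160,"wx": 0,"wy": 0,"wz": 0,"fingers": 0.45},
    {"dx": -170,"dy": 0,"dz": -160,"wx": 0,"wy": 0,"wz": 0,"fingers": 0.45},
    {"dx": -230,"dy": 0,"dz": -160,"wx": 0,"wy": 0,"wz": 0,"fingers": 0.45},
    {"dx": -280,"dy": 0,"dz": -160,"wx": 0,"wy": 0,"wz": 0,"fingers": 0.45},
    {"dx": -300,"dy": 0,"dz": -160,"wx": 0,"wy": 0,"wz": 0,"fingers": 0.45},
    {"dx": -300,"dy": 0,"dz": -160,"wx": 0,"wy": 0,"wz": 0,"fingers": 0.45},
  ],
)

```text
time: 21.28
tool_pos: [364.1, -78.6, 244.2]
eef_rot: [3.137, -0.001, 1.278]
contact_force: [0.0, 0.6, -0.3]
gripper_width: 38.3
```

```bash
python3 - <<'E'
from h import *
for n in("scene","top"):
    im,d,P=grab(n);H=hsv(im); q=ZR.inv().apply(P.reshape(-1,3)-ST).reshape(P.shape)
    if n=="scene": cv2.imwrite("pics/c7.png",cv2.resize(im[130:280,330:530],None,fx=4,fy=4,interpolation=cv2.INTER_CUBIC)[:,:,::-1])
    o=(cv2.inRange(H,(5,150,60),(17,255,255))>0)&(abs(q[...,0]+98)<25)&(abs(q[...,1])<170)&(q[...,2]>60)&(q[...,2]<150)
    p=q[o]; print(n,"bar",len(p),"y",np.percentile(p[:,1],[.5,99.5]).round(1),"z",np.percentile(p[:,2],[3,97]).round(1),rect(p[p[:,2]>94]))
    for sg in(1,-1):
        e=p[(p[:,1]*sg>90)]
        if len(e)>9: print("  end",sg,"x",np.percentile(e[:,0],[3,97]).round(1),"z",np.percentile(e[:,2],[3,50,97]).round(1))
    l=local(P.reshape(-1,3)).reshape(P.shape); k=(cv2.inRange(H,*MASK['red'])>0)&(abs(l[...,0])<70)&(abs(l[...,1])<40)&(l[...,2]>34)&(l[...,2]<60)
    print("  tin",rect(l[k]),np.median(l[k][:,2]))
E
```

```text
scene bar 933 y [-153.7  151.9] z [ 82.7 103. ] (array([-98. ,   0.4]), array([308.9,  20.5]), -89.27)
  end 1 x [-103.6  -90.2] z [ 82.7  97.3 103. ]
  end -1 x [-103.4  -89.1] z [ 84.2  97.7 102.7]
  tin (array([ 2.3, -0.8]), array([60.1, 38.2]), 0.34) 41.02290835376196
top bar 1168 y [-153.7  153. ] z [ 85.5 103. ] (array([-100. ,    0.3]), array([309.1,  14.8]), -89.69)
  end 1 x [-107.2  -93.2] z [ 84.2  99.3 102.6]
  end -1 x [-106.   -92.6] z [ 84.1  99.2 103.1]
  tin (array([-2.8,  0.2]), array([66. , 39.4]), -0.5) 40.481041626521176
```

View pics/c7.png

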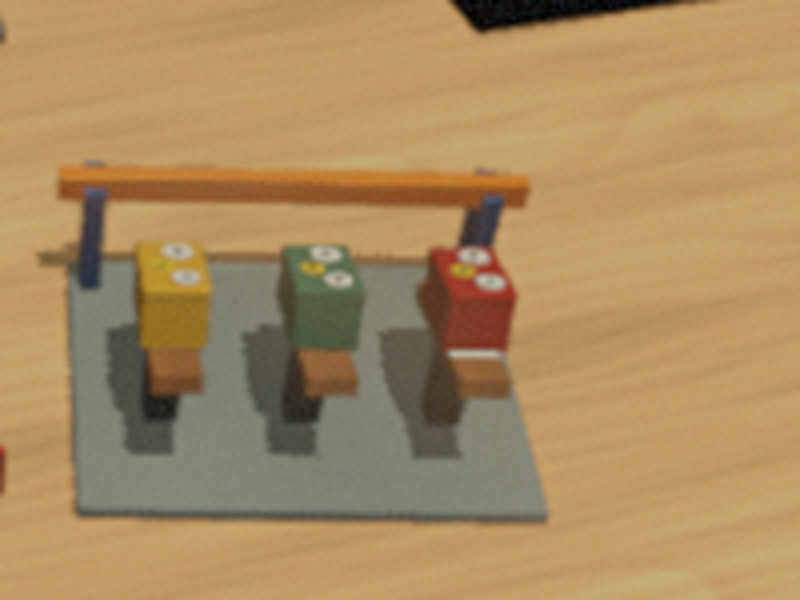

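The crop shows the bar down in both forks, at (92,180) and (487,190), with equal overhang. The red tin is flat on the mat at (472,300). Top view puts the bar at (-100.0, 0.3) against the saddle's (-100, 0). I'm handing in.

```bash
python3 -c "
from rig import arm
print(arm.sign_off(), arm.read_state()['time'])"
```

```text
the job is handed in; nothing more can be done
the job is handed in; nothing more can be done
```

I picked up the red tin nearest the base and set it on the empty ledge, tilted to the 15° slope. Then I laid the orange bar in both forks and handed in just after 21 s of the 64 s allowed; the hand-in gave no verdict.

- **Red tin:** it lies within about 3 mm of the mat's middle lengthwise and 1 mm across. It is lined up within 0.5° and flat on the ledge. The two cameras disagree by about 5 mm lengthwise (+2.3 and -2.8 mm), which is within the 15 mm limit.
- **Bar:** the top camera puts it at (-100.0, 0.3) mm against the saddle's (-100, 0), turned by 0.3°. The scene camera reads x = -98.0, and it also shows the forks 2–3 mm further back. The top surface reads about 103 mm in both cameras against a nominal 100 mm. The cameras read 2–3 mm high on the red tin's top too, so I believe the bar is seated on the fork floors.
- **Bystanders:** the yellow and green tins look unmoved in the last picture. The jar was not in that picture, but the arm did not go near it at low height.

No check failed.

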